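# Fit the loaded sample carousel on the sample changer's drive

### The arm

A 6-joint arm with a two-finger parallel gripper is mounted at the origin on the work surface. World frame = base frame: x ahead of the robot, y to its left, z up, the work surface at z = 0. Lengths are in m, angles in rad, forces in N, time in s.
With the tool pointing down it reaches from about 0.425 to 0.95 m from the base axis. Payload 3.5 kg.
Tool frame: the origin (TCP) lies between the finger pads; the fingertips stand 14 mm ahead of it and the grasp point (between the pads) lies 5 mm behind it; z points along the fingers, y is the line along which they close (so a half turn about z gives the same grasp; the last joint's range is limited). The gripper opens to 85 mm and grips with 20 to 120 N. Pads are 22 mm wide; open, the fingers measure 114 mm over their backs; the gripper's body (76 mm by 85 mm) begins 54 mm behind the grasp point. The pads swing forward as they close: fully open they stand 13 mm farther back than shut.
Start: joints at [1.118, 0.286, 1.577, -0, 1.279, -0.15], TCP at [0.201, 0.644, 0.219] pointing down, gripper open.
Joint ranges: [-2.77, 2.77], [-0.9, 2.22], [0.21, 2.48], [-1.53, 4.67], [0.24, 2.81], [-2.84, 2.84]. Speed limits (rad/s): [2.79, 2.79, 3.14, 3.14, 3.14, 3.14].

### API

Orientations are given as a unit quaternion [w, x, y, z].
In Python, from plant import telemetry, eyes, order gives the robot as it stands.
- The arm moves only by the shell command python3 -m jog 'ROWS' [FORCE]. ROWS is a JSON object of lists of equal length, an entry for each row: "travel": the shift along the tool's x, y, z scaled (see below), a list of three; "delta_rot": the turn, a rotation vector about the tool's x, y, z scaled (see below), a list of three; "jaw": the closure, from -1 (fully open) to 1 (shut). In form: {"travel": [[tx, ty, tz], ...], "delta_rot": [[ax, ay, az], ...], "jaw": [jaw, ...]}. A call has 1 to 20 rows; each row is the pose to reach, as a shift and turn from the pose commanded when the call began, along the tool's axes at that moment; what a row does not reach only later rows make up. The controller multiplies each number of a shift by 0.12 m and each number of a turn by 90 degrees. A row lasts 1/8 s, in which the tool goes at most 62.5 mm and 10.7 degrees, less where a joint would pass 70% of its speed; a pose out of reach is approached as far as the arm can. A call with a number of a shift or a turn outside -1 to 1 is refused whole. A call with a gripper value outside its range is refused whole. The fingers move at their own pace and stop on an object; FORCE is the grip in N (left out, the last holds). Time passes only in rows, so rows that repeat a pose let the fingers close. It gives the time, the measured TCP pose, the force, the opening and the grip force at its end, in the units of the state.
- telemetry.get_state(): the state, without advancing time (a new reading comes with each control period).
- eyes.grab_frame(name): name is "side" or "top"; returns the picture (400x640x3 uint8, blue, green, red); there is no depth.
- eyes.get_calibration(name): a dict with "fov_y" (degrees; the focal length in pixels is half the picture's height over the tangent of half this angle, whatever the lens; pixels are square), "cx", "cy" (the principal point, pixels), "R" (3x3) and "t" (3): a world point X has camera coordinates R X + t. Camera axes: x right, y down, z forward; pixel columns grow to the right and rows downward; lengths in m; the calibration is good to about 2 mm. A picture is of the moment at which its call begins. get_calibration takes no time and is no camera call.
- order.sign_off(): hands the job in; it is judged then, once.
The state is a dict: "time": time; "qpos": joint angles; "joint_velocities": joint speeds; "joint_efforts": joint torques, N m; "ee_pos": TCP position; "tool_rot": TCP orientation; "ft_force": force on the tool from outside, world axes, zero at the start; "moment": the same for the moment, N m; "width": finger opening in m; "grip_force": force on a finger pad.
Only numpy, scipy, OpenCV 4.12 (cv2) and the standard library are available. Lean on these libraries where they do the work, as an engineer would, in place of code of your own. Each camera call takes 0.05 s, during which the arm holds its last target. There are 200 camera calls.

### The job

Take the loaded sample carousel, which has a lifting handle, and fit it on the sample changer: lower its square stub into the drive hub, turn it by feel until the square finds its socket, and let it down fully home and level, then let go. Do not force it, keep the three vials standing in their pockets, and leave the mouse, the jar and the dropper bottle where they are.

Things in the scene. Friction and masses are not known exactly. Their poses are not given: they have to be found in the camera images.
- handle (a point): Centre of the carousel's lifting handle: a black upright block 56 mm long (its x), 18 mm thick (its y), 40 mm high, on a slim pillar in the carousel's middle. Grip it across the 18 mm. Its centre is 94 mm above the disc's underside, 134 mm above the ends of the feet and 34 mm above the vials' caps. z up.
- carousel: Loose sample carousel, about 0.5 kg loaded, balanced near its middle: aluminium disc, diameter 152 mm, 8 mm thick, with eight black ring pockets on top, standing on four feet 40 mm long set 67 mm out from the middle. Origin in its middle at the level of the ends of the feet, z up, x along the handle.
- disc (a point): Middle of the underside of the carousel's disc, 40 mm above the ends of the feet; z up, x along the handle's length.
- stub_tip (a point): Middle of the lower end of the carousel's square steel drive stub, which stands down 36 mm from the middle of the disc's underside (4 mm clear of the bench at the start). The stub is 22 mm square, its faces square to the handle's x and y, bevelled by 1 mm over its last 2 mm.
- spindle (a point): Middle of the flat top of the changer's drive hub, 100 mm above the bench: the disc's underside rests here when home. The hub is a steel disc, diameter 64 mm, in a fixed black collar (diameter 104 mm, 6 mm lower). A round lead-in goes down 10 mm from its top, 45 mm across at the mouth, tapering to 33 mm. These axes follow the housing, NOT the hub's angle.
- socket (a point): Middle of the mouth of the hub's square socket, at the bottom of the lead-in, 10 mm below the hub's top; 23.2 mm square, 30 mm deep. The hub has stopped at any angle, not given: these axes are the housing's. The stub fits at each quarter turn, within about 3 degrees; else its end stops 9 to 12 mm below the hub's top. The hub is geared: it holds against 0.4 N m, then turns and stays.
- changer: Sample changer, a fixed machine: blue housing 280 mm long (its x, from -120 to 160) by 200 mm wide, steel deck 56 mm above the bench; origin on the bench below the hub's axis; keypad front at its -x end. With the carousel home its feet hang 4 mm above the deck. A thin sampling column with a short arm, 200 mm high, stands behind at x 136, y 30 mm, its arm pointing away along +x.
- vial_a_mid (a point): Centre of a closed amber glass vial with a black cap, diameter 25 mm, 52 mm high, standing on the disc in one of the ring pockets, 56 mm from the carousel's middle. Pocket rings are 22 mm high and 2.4 mm wider than the vial. z up when standing; the centre is then 34 mm above the disc's underside.
- vial_b_mid (a point): Centre of a second such vial in another pocket.
- vial_c_mid (a point): Centre of a third such vial in another pocket.
- mouse: Black computer mouse on the bench, 96 x 56 x 33 mm, origin at its underside; leave alone.
- jar: Small clear closed jar with a white cap on the bench, diameter 42 mm, 62 mm high, origin at its underside; leave alone.
- dropper: White dropper bottle on the bench, diameter 34 mm, 98 mm high with its pointed tip, origin at its underside; leave alone.
Mind the look-alikes: they are no part of the job. Leave any blue look-alike of the part that bears vial_b_mid alone.

How it is judged:
By the outcome, as a careful person would: the job done as asked, in the order asked, and still so for the second after the job is handed in, with the robot touching nothing.
It also fails if it takes over 72 s, if anything falls off the work surface, if the arm or the gripper's body presses on something with over 40 N, if the wrist force passes 120 N, or if a joint passes its speed limit or range.

## Working session

There is one attempt and no reset: what is moved stays moved. The work goes in short steps, Python scripts to look and compute and a shell command to move; the robot and the scene stay as the last step left them, time stands still between calls to the robot, and variables do not carry over. Pictures are saved under pics/ and viewed, at most 10 in all, crops included, and the job is handed in when it is done.

```bash
mkdir -p pics; ls
python3 - <<'E'
from plant import telemetry, eyes
import cv2
for n in("side","top"):
    cv2.imwrite(f"pics/{n}0.png",eyes.grab_frame(n)); print(n,eyes.get_calibration(n))
print(telemetry.get_state())
E
```

```text
pics
side {'fov_y': 48.581707310869504, 'cx': 324.0535245032128, 'cy': 201.7952922926471, 'R': array([[-0.92248952, -0.38601976,  0.00135135],
       [-0.25447707,  0.60549601, -0.75406632],
       [ 0.29026626, -0.69596216, -0.6567969 ]]), 't': array([0.50521169, 0.20740491, 0.76781544])}
top {'fov_y': 42.425635684272166, 'cx': 315.04749506112677, 'cy': 193.8157941431156, 'R': array([[ 0.00644404, -0.99939581, -0.03415395],
       [-0.99662393, -0.0036231 , -0.08202208],
       [ 0.08184878,  0.0345672 , -0.99604512]]), 't': array([0.03370743, 0.5718872 , 1.06915368])}
{'time': 0.1, 'qpos': array([ 1.11799071e+00,  2.87138775e-01,  1.57803881e+00,  4.09738743e-06,
        1.27861356e+00, -1.49960966e-01]), 'joint_velocities': array([-0.00076605, -0.00311039, -0.00338924, -0.00028278,  0.0005673 ,
        0.00025449]), 'joint_efforts': array([ 1.20077202e-03, -4.07292652e+01, -2.93698901e+01, -8.38134179e-05,
        3.42054533e-03,  3.71573492e-07]), 'ee_pos': array([0.20097747, 0.64372796, 0.21733995]), 'tool_rot': array([-3.28174712e-04,  1.50844832e-01,  9.88556841e-01, -1.04911772e-03]), 'ft_force': array([-0.64189375, -0.27835851, -0.40767998]), 'moment': array([ 0.00518381, -0.0643072 ,  0.05283383]), 'grip_force': 0.0, 'width': 0.08555435941890016}
```

View pics/top0.png

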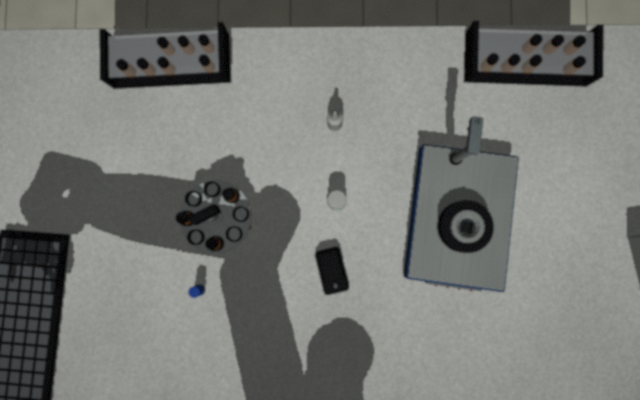

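View pics/side0.png

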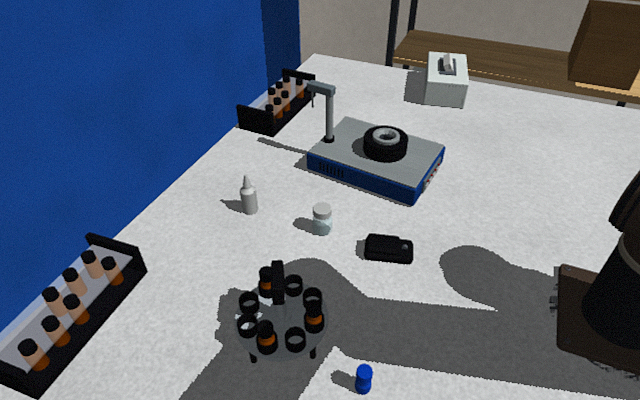

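Run:
```python
import cv2,numpy as np
t=cv2.imread("pics/top0.png");s=cv2.imread("pics/side0.png")
a=cv2.resize(t[170:260,160:270],None,fx=5,fy=5,interpolation=cv2.INTER_CUBIC)
cv2.imwrite("pics/c1.png",cv2.convertScaleAbs(a,alpha=1.6,beta=10))
a=np.hstack([cv2.resize(t[190:265,430:505],None,fx=5.2,fy=5.2,interpolation=cv2.INTER_CUBIC),cv2.resize(s[110:185,345:420],None,fx=5.2,fy=5.2,interpolation=cv2.INTER_CUBIC)])
cv2.imwrite("pics/c2.png",cv2.convertScaleAbs(a,alpha=1.6,beta=10))
```

```text
(no output)
```

View pics/c1.png

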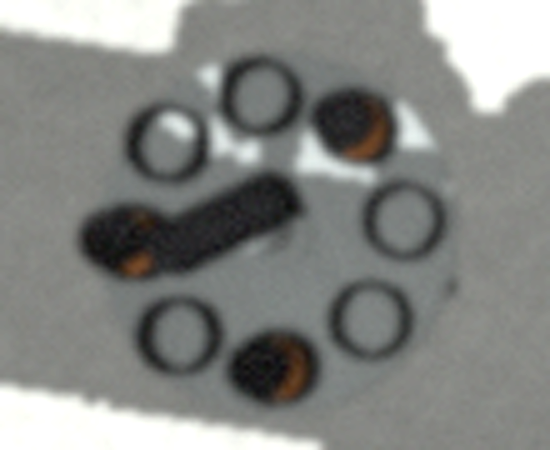

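View pics/c2.png

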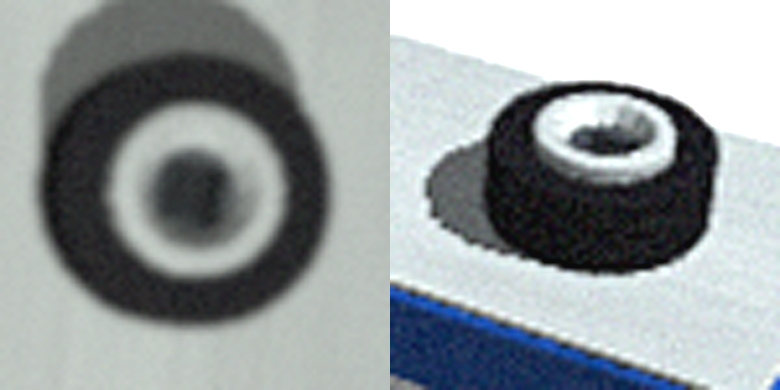

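```bash
cat > h.py <<'E'
import numpy as np,cv2
from plant import telemetry,eyes
from scipy.spatial.transform import Rotation as Ro
def ray(n,p):
    c=eyes.get_calibration(n);f=200/np.tan(np.radians(c["fov_y"]/2))
    d=c["R"].T@np.array([(p[0]-c["cx"])/f,(p[1]-c["cy"])/f,1]);return -c["R"].T@c["t"],d
def cast(n,p,z):
    o,d=ray(n,p);return (o+d*(z-o[2])/d[2])
def proj(n,X):
    c=eyes.get_calibration(n);f=200/np.tan(np.radians(c["fov_y"]/2));v=c["R"]@X+c["t"]
    return np.array([c["cx"]+f*v[0]/v[2],c["cy"]+f*v[1]/v[2]])
def holes(im,box,th,k=4):
    x0,y0,x1,y1=box;g=cv2.cvtColor(im[y0:y1,x0:x1],cv2.COLOR_BGR2GRAY)
    g=cv2.resize(g,None,fx=k,fy=k,interpolation=cv2.INTER_CUBIC)
    cs,h=cv2.findContours((g<th).astype(np.uint8),cv2.RETR_CCOMP,cv2.CHAIN_APPROX_NONE);out=[]
    for c,hh in zip(cs,h[0]):
        A=cv2.contourArea(c)/k/k
        if A>15:
            m=cv2.moments(c);out.append((hh[3]>=0,A,(m["m10"]/m["m00"]+.5)/k-.5+x0,(m["m01"]/m["m00"]+.5)/k-.5+y0,c.shape[0]))
    return out
E
python3 - <<'E'
from h import *
from scipy.optimize import least_squares
for n,box,th in(("top",(160,170,270,260),55),("side",(225,250,340,365),60)):
    im=cv2.imread(f"pics/{n}0.png");P=[]
    for o in holes(im,box,th):
        if o[0]: P.append(cast(n,o[2:4],.059)[:2])
        print(n,o[0],round(o[1]),np.round(o[2:4],1), np.round(cast(n,o[2:4],.059),4))
    P=np.array(P)
    if len(P)>2:
        r=least_squares(lambda c:np.hypot(*(P-c).T)-.056,P.mean(0),loss="soft_l1",f_scale=.002)
        print("centre",r.x,"res mm",r.fun*1e3,"ang mod45",np.degrees(np.arctan2(*(P-r.x).T[::-1]))%45)
q=lambda u,v:(160+(u-2)/5,170+(v-2)/5)
for a,b in(((175,213),(262,172)),((190,268),(298,210))):
    for z in(.154,.114):
        A,B=cast("top",q(*a),z),cast("top",q(*b),z);print("edge",z,A[:2],B[:2],np.degrees(np.arctan2(*(A-B)[:2][::-1])))
# hub
for n,box,th in(("top",(430,190,505,265),120),("side",(345,110,420,185),120)):
    im=cv2.imread(f"pics/{n}0.png")
    for o in holes(im,box,th):print(n,o[0],round(o[1]),np.round(o[2:4],1),np.round(cast(n,o[2:4],.1),4))
x,y=cast("top",(467.9,226.5),.1)[:2]
im=cv2.imread("pics/top0.png")[208:246,448:488];g=cv2.resize(im,None,fx=14,fy=14,interpolation=cv2.INTER_CUBIC)
cv2.imwrite("pics/c3.png",cv2.convertScaleAbs(g,alpha=2.2,beta=-60))
E
```

```text
top False 482 [205.  239.9] [0.4731 0.2609 0.059 ]
top True 86 [195.7 236.7] [0.4795 0.2804 0.059 ]
top False 220 [233.7 233.6] [0.4864 0.2018 0.059 ]
top True 102 [233.9 233.5] [0.4866 0.2015 0.059 ]
top False 218 [240.3 213.7] [0.5273 0.1889 0.059 ]
top True 104 [240.5 213.6] [0.5274 0.1886 0.059 ]
top False 588 [197.4 215.4] [0.5233 0.2779 0.059 ]
top False 118 [192.2 199.4] [0.5564 0.2897 0.059 ]
top False 429 [220.9 191.4] [0.5731 0.2302 0.059 ]
top True 86 [211.8 188.9] [0.5783 0.2493 0.059 ]
centre [0.5224956  0.24442556] res mm [ 0.01226465 -0.05180974  0.04531434 -0.02788965] ang mod45 [5.10345924 5.05683771 4.98552752 5.02655897]
side False 57 [252.7 357.9] [0.5234 0.3298 0.059 ]
side False 60 [312.6 353.1] [0.4453 0.2887 0.059 ]
side False 484 [295.  339.3] [0.4794 0.2781 0.059 ]
side True 81 [295.  339.3] [0.4793 0.2781 0.059 ]
side False 1488 [255.7 324.4] [0.5474 0.2783 0.059 ]
side True 38 [270.3 340.5] [0.513  0.2945 0.059 ]
side True 75 [246.8 325.4] [0.5593 0.2852 0.059 ]
side True 44 [248.8 302.7] [0.5781 0.2465 0.059 ]
side False 846 [312.9 310.2] [0.4754 0.2195 0
[... 306 characters left out ...]
26 -0.58544547
 -0.18896578] ang mod45 [4.11530701 9.30099391 4.38235521 5.19866359 7.54107208 6.39205634
 5.320667  ]
edge 0.154 [0.52556945 0.25818913] [0.54113654 0.2256225 ] 115.54815276997932
edge 0.114 [0.52737716 0.2690084 ] [0.54359357 0.2350834 ] 115.5481527699794
edge 0.154 [0.50497291 0.25198559] [0.52692092 0.21169292] 118.57777774579507
edge 0.114 [0.50592153 0.2625461 ] [0.528785  0.2205728] 118.57777774579517
top False 5586 [467. 227.] [ 0.5018 -0.262   0.1   ]
side False 655 [365.3 177.4] [ 0.4948 -0.093   0.1   ]
side False 111 [387.9 135.7] [ 0.4969 -0.2627  0.1   ]
side False 1642 [381.7 144.2] [ 0.4998 -0.2229  0.1   ]
side True 305 [386.4 135. ] [ 0.5011 -0.2643  0.1   ]
```

View pics/c3.png

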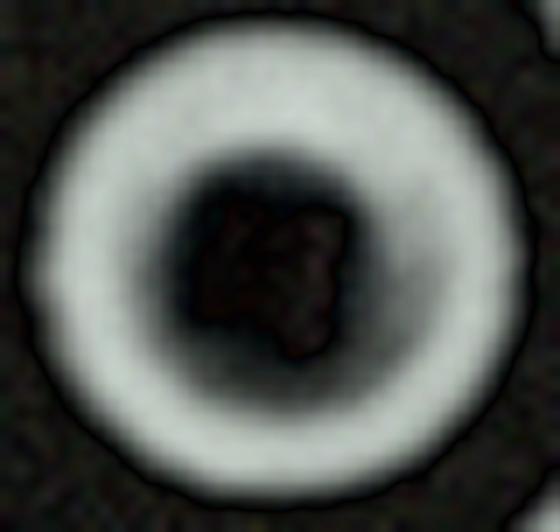

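Run:
```python
from h import *
F=np.mean([eyes.grab_frame("top").astype(float) for _ in range(16)],0).mean(2).astype(np.float32)
np.save("avg.npy",F)
g=cv2.resize(F[200:254,440:494],None,fx=12,fy=12,interpolation=cv2.INTER_CUBIC)
px=lambda p:(np.array(p)+.5)/12-.5+np.array([440,200])
for th in(60,80,100,120):
    cs,_=cv2.findContours((g>th).astype(np.uint8),cv2.RETR_EXTERNAL,cv2.CHAIN_APPROX_NONE)
    for c in cs:
        e=cv2.fitEllipse(c) if len(c)>200 else None
        if e and 380<e[1][0]<520: print(th,px(e[0]),np.array(e[1])/12,cast("top",px(e[0]),.1))
X=cast("top",(467.5,226.1),.1)
for th in(14,18,22,26,30,35,40,50,60):
    m=np.zeros(g.shape,np.uint8);cv2.circle(m,(330,315),150,1,-1)
    cs,_=cv2.findContours(((g<th)&(m>0)).astype(np.uint8),cv2.RETR_EXTERNAL,cv2.CHAIN_APPROX_NONE)
    if not cs: continue
    c=max(cs,key=cv2.contourArea);
    if cv2.contourArea(c)<500: continue
    W=np.array([cast("top",px(p[0]),.09)[:2] for p in c[::4]]);k=W.mean(0);d=W-k
    a=np.arctan2(d[:,1],d[:,0]);r=np.hypot(*d.T);h=np.histogram(a,36,(-np.pi,np.pi),weights=r)[0]/np.maximum(1,np.histogram(a,36,(-np.pi,np.pi))[0])
    s=(h*np.exp(-4j*(np.arange(36)+.5)*np.pi/18+4j*np.pi)).mean()
    print(th,"area mm2",cv2.contourArea(cv2.convexHull((W*1e6).astype(np.float32)))/1e6,"c",k,"4th amp mm",abs(s)*2e3,"corner dir-45:",np.degrees(np.angle(s)*-1)/4-45, cv2.minAreaRect((W*1e3).astype(np.float32))[1:])
```

```text
60 [467.37889099 226.22906748] [33.48112488 34.14659119] [ 0.50332842 -0.26273843  0.1       ]
80 [467.41537221 226.25175476] [32.26782227 32.78083038] [ 0.5032848 -0.2628079  0.1      ]
18 area mm2 34.15699001269531 c [ 0.50018461 -0.26999311] 4th amp mm 1.3695668597766708 corner dir-45: -59.853849098663915 ((2.936831474304199, 15.612690925598145), 77.45350646972656)
22 area mm2 106.17938881445312 c [ 0.5010163  -0.26974656] 4th amp mm 0.8288943655302812 corner dir-45: -56.762576110411274 ((6.5331902503967285, 18.697763442993164), 80.0904769897461)
26 area mm2 333.38218464941406 c [ 0.50200125 -0.26444577] 4th amp mm 1.3354379825147487 corner dir-45: -18.50528977110533 ((19.295780181884766, 20.8277587890625), 73.82170867919922)
30 area mm2 410.64390265698245 c [ 0.50231767 -0.26428134] 4th amp mm 1.3214215617270317 corner dir-45: -13.887832175033289 ((21.378921508789062, 22.140426635742188), 81.90546417236328)
35 area mm2 483.8854986640625 c [ 0.50225927 -0.264145  ] 4th amp mm 1.1511916195770477 corner dir-45: -14.649118569943163 ((23.446733474731445, 23.743528366088867), 79.79345703125)
40 area mm2 557.6365759804687 c [ 0.50194967 -0.2640287 ] 4th amp mm 0.8232151663300448 corner dir-45: -14.913356256096034 ((24.961355209350586, 26.36635971069336), 81.74568939208984)
50 area mm2 704.3915585051269 c [ 0.50120474 -0.26420647] 4th amp mm 0.4014802895873433 corner dir-45: -15.450393540765727 ((28.434303283691406, 30.16625213623047), 76.07653045654297)
60 area mm2 849.3355433156738 c [ 0.50050742 -0.26445   ] 4th amp mm 0.3235299084246251 corner dir-45: -6.238466175969187 ((30.941076278686523, 33.92366027832031), 88.92718505859375)
```

Candidates for the handle: black block (205,215), vial caps (185,218), (231,195), (214,244), and the mouse (332,270). The choice is the block, checked in the crop, which is on the pillar in the middle of the ring circle at (0.522, 0.244) with yaw 117.5°. The blue look-alike is at (196,291) and the hub at (467,226) → (0.5025, -0.2633). The socket is at about -14.7°, mod 90.

```bash
cat >> h.py <<'E'
def need(pos,yaw):
    s=telemetry.get_state();q=np.array(s["tool_rot"]);R=Ro.from_quat(np.r_[q[1:],q[0]])
    y=np.radians(yaw);T=Ro.from_matrix(np.array([[np.cos(y),np.sin(y),0],[np.sin(y),-np.cos(y),0],[0,0,-1]]).T)
    print("t",round(s["time"],2),"pos",np.round(s["ee_pos"],4),"yaw",np.round(np.degrees(np.arctan2(*R.as_matrix()[:2,0][::-1])),2),"F",np.round(s["ft_force"],1),"M",np.round(s["moment"],2),"w",round(s["width"],4),"g",round(s["grip_force"],1))
    print("travel",np.round(R.inv().apply(np.array(pos)-s["ee_pos"])/.12,3),"rot",np.round((R.inv()*T).as_rotvec()/(np.pi/2),3))
E
python3 -m jog '{"travel":[[-0.45,-0.3,0],[-0.888,-0.597,0]],"delta_rot":[[0,0,0],[0,0,0]],"jaw":[-1,-1]}' 50
python3 -m jog '{"travel":[[-0.45,-0.3,0],[-0.888,-0.597,0]],"delta_rot":[[0,0,0],[0,0,0]],"jaw":[-1,-1]}'
python3 -m jog '{"travel":[[-0.45,-0.3,0],[-0.888,-0.597,0]],"delta_rot":[[0,0,0],[0,0,0]],"jaw":[-1,-1]}'
python3 -m jog '{"travel":[[-0.45,-0.3,0],[-0.888,-0.597,0],[-0.888,-0.597,0],[-0.888,-0.597,0],[-0.888,-0.597,0],[-0.888,-0.597,0],[-0.888,-0.597,0]],"delta_rot":[[0,0,0.1],[0,0,0.2],[0,0,0.3],[0,0,0.4],[0,0,0.5017],[0,0,0.5017],[0,0,0.5017]],"jaw":[-1,-1,-1,-1,-1,-1,-1]}'
python3 -c "
from h import *
need([.5224,.2435,.131],117.5)"
```

```text
time: 1.15
ee_pos: [0.2799, 0.546, 0.2186]
tool_rot: [0.0, 0.15, 0.989, 0.0]
ft_force: [1.2, 0.2, -0.2]
width: 0.0853
grip_force: 0.0
time: 1.4
ee_pos: [0.3587, 0.4478, 0.2189]
tool_rot: [0.0, 0.151, 0.989, 0.0]
ft_force: [1.0, 0.7, 0.0]
width: 0.0855
grip_force: 0.0
time: 1.65
ee_pos: [0.4371, 0.3502, 0.219]
tool_rot: [0.0, 0.151, 0.989, 0.0]
ft_force: [-0.6, 1.4, 0.1]
width: 0.0852
grip_force: 0.0
time: 2.52
ee_pos: [0.5163, 0.2517, 0.2187]
tool_rot: [0.0, 0.518, 0.856, 0.0]
ft_force: [-0.3, -0.4, 0.6]
width: 0.0854
grip_force: 0.0
t 2.52 pos [0.5163 0.2517 0.2187] yaw 117.64 F [-0.3 -0.4  0.6] M [-0.04 -0.   -0.04] w 0.0854 g 0.0
travel [-0.084  0.013  0.731] rot [0.    0.    0.002]
```

```bash
python3 -m jog '{"travel":[[-0.084,0.013,0.25],[-0.084,0.013,0.5],[-0.084,0.013,0.65],[-0.084,0.013,0.731],[-0.084,0.013,0.731]],"delta_rot":[[0,0,0],[0,0,0],[0,0,0],[0,0,0],[0,0,0]],"jaw":[-1,-1,-1,-1,-1]}'
python3 - <<'E'
from h import *
need([.5224,.2435,.131],117.5)
t=eyes.grab_frame("top");s=eyes.grab_frame("side")
a=np.hstack([cv2.resize(t[150:270,150:280],(390,360)),cv2.resize(s[230:370,210:350],(360,360))])
cv2.imwrite("pics/c4.png",cv2.convertScaleAbs(a,alpha=1.6,beta=10))
E
```

```text
time: 3.15
ee_pos: [0.5222, 0.2435, 0.1307]
tool_rot: [-0.0, 0.519, 0.855, -0.0]
ft_force: [-0.2, 0.2, -0.5]
width: 0.0855
grip_force: 0.0
t 3.15 pos [0.5222 0.2435 0.1307] yaw 117.53 F [-0.2  0.2 -0.5] M [0.01 0.06 0.01] w 0.0855 g 0.0
travel [-0.001  0.001 -0.003] rot [-0. -0.  0.]
```

View pics/c4.png

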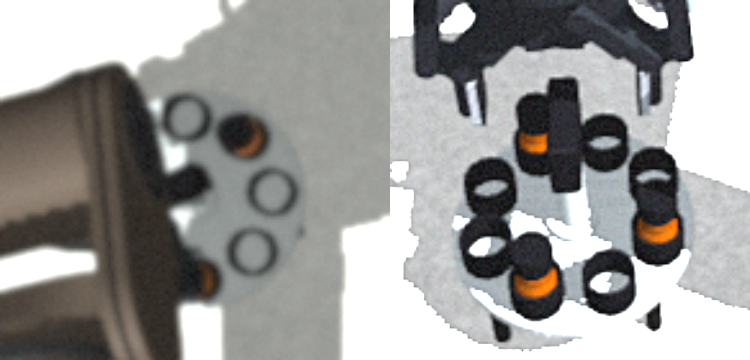

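The side crop shows the handle at x=563, centred between the fingers at 475 and 650. Next: close and lift a little.

```bash
python3 -m jog '{"travel":[[0,0,0],[0,0,0],[0,0,0],[0,0,0],[0,0,0],[0,0,0],[0,0,0],[0,0,0],[0,0,0],[0,0,0]],"delta_rot":[[0,0,0],[0,0,0],[0,0,0],[0,0,0],[0,0,0],[0,0,0],[0,0,0],[0,0,0],[0,0,0],[0,0,0]],"jaw":[-0.5,0,0.4,1,1,1,1,1,1,1]}' 50
python3 -c "
from h import *
need([.5224,.2435,.27],117.5)"
```

```text
time: 4.5
ee_pos: [0.5226, 0.2436, 0.1312]
tool_rot: [0.0, 0.519, 0.855, 0.0]
ft_force: [2.1, 1.9, 1.8]
width: 0.0166
grip_force: 50.9
t 4.5 pos [0.5226 0.2436 0.1312] yaw 117.5 F [2.1 1.9 1.8] M [ 0.21 -0.31 -0.05] w 0.0166 g 50.9
travel [ 0.000e+00 -1.000e-03 -1.156e+00] rot [ 0.001  0.    -0.   ]
```

```bash
python3 -m jog '{"travel":[[0,0,-0.03],[0,0,-0.08],[0,0,-0.16],[0,0,-0.26],[0,0,-0.36],[0,0,-0.48],[0,0,-0.6]],"delta_rot":[[0,0,0],[0,0,0],[0,0,0],[0,0,0],[0,0,0],[0,0,0],[0,0,0]],"jaw":[1,1,1,1,1,1,1]}' 60
python3 -m jog '{"travel":[[0,0,-0.12],[0,0,-0.24],[0,0,-0.36],[0,0,-0.46],[0,0,-0.54],[0,0,-0.6],[0,0,-0.6],[0,0,-0.6]],"delta_rot":[[0,0,0],[0,0,0],[0,0,0],[0,0,0],[0,0,0],[0,0,0],[0,0,0],[0,0,0]],"jaw":[1,1,1,1,1,1,1,1]}'
python3 - <<'E'
from h import *
need([.5025,-.2633,.274],75.5)
t=eyes.grab_frame("top");s=eyes.grab_frame("side")
cv2.imwrite("pics/c5.png",cv2.convertScaleAbs(s[130:400,150:450],alpha=1.6,beta=10))
E
```

```text
time: 5.38
ee_pos: [0.5224, 0.2435, 0.2042]
tool_rot: [0.0, 0.519, 0.855, 0.0]
ft_force: [-0.2, 0.7, -5.1]
width: 0.0161
grip_force: 59.5
time: 6.38
ee_pos: [0.522, 0.2433, 0.2742]
tool_rot: [-0.0, 0.519, 0.855, -0.0]
ft_force: [-0.6, -0.1, -5.9]
width: 0.0161
grip_force: 59.5
t 6.38 pos [0.522  0.2433 0.2742] yaw 117.5 F [-0.6 -0.1 -5.9] M [-0.04  0.03 -0.03] w 0.0161 g 59.5
travel [-3.67  -2.094  0.004] rot [-0.001  0.     0.467]
```

View pics/c5.png

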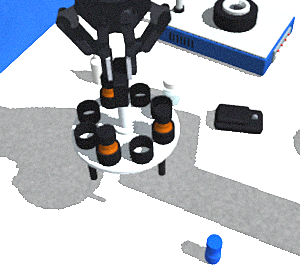

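The carousel hangs level and all three vials stand. Next: carry it over.

```bash
python3 -m jog '{"travel":[[-0.03,-0.017,0],[-0.08,-0.046,0],[-0.16,-0.091,0],[-0.26,-0.148,0],[-0.38,-0.217,0],[-0.51,-0.291,0],[-0.64,-0.365,0],[-0.78,-0.445,0],[-0.92,-0.525,0]],"delta_rot":[[0,0,0],[0,0,0],[0,0,0],[0,0,0],[0,0,0],[0,0,0],[0,0,0],[0,0,0],[0,0,0]],"jaw":[1,1,1,1,1,1,1,1,1]}'
python3 -m jog '{"travel":[[-0.14,-0.08,0],[-0.28,-0.16,0],[-0.42,-0.24,0],[-0.56,-0.32,0],[-0.7,-0.4,0],[-0.84,-0.48,0],[-0.92,-0.525,0]],"delta_rot":[[0,0,0],[0,0,0],[0,0,0],[0,0,0],[0,0,0],[0,0,0],[0,0,0]],"jaw":[1,1,1,1,1,1,1]}'
python3 -m jog '{"travel":[[-0.14,-0.08,0],[-0.28,-0.16,0],[-0.42,-0.24,0],[-0.56,-0.32,0],[-0.7,-0.4,0],[-0.84,-0.48,0],[-0.92,-0.525,0]],"delta_rot":[[0,0,0],[0,0,0],[0,0,0],[0,0,0],[0,0,0],[0,0,0],[0,0,0]],"jaw":[1,1,1,1,1,1,1]}'
python3 -m jog '{"travel":[[-0.14,-0.08,0],[-0.28,-0.16,0],[-0.42,-0.24,0],[-0.54,-0.31,0],[-0.65,-0.37,0],[-0.75,-0.43,0],[-0.83,-0.475,0],[-0.88,-0.503,0],[-0.91,-0.519,0],[-0.91,-0.519,0],[-0.91,-0.519,0],[-0.91,-0.519,0],[-0.91,-0.519,0]],"delta_rot":[[0,0,0.02],[0,0,0.05],[0,0,0.1],[0,0,0.15],[0,0,0.2],[0,0,0.25],[0,0,0.3],[0,0,0.35],[0,0,0.4],[0,0,0.44],[0,0,0.467],[0,0,0.467],[0,0,0.467]],"jaw":[1,1,1,1,1,1,1,1,1,1,1,1,1]}'
python3 - <<'E'
from h import *
need([.5025,-.2633,.274],75.5)
t=eyes.grab_frame("top");s=eyes.grab_frame("side")
cv2.imwrite("pics/t6.png",t);cv2.imwrite("pics/s6.png",s)
a=np.hstack([cv2.resize(t[130:330,390:580],(380,400)),cv2.resize(s[20:220,280:480],(400,400))])
cv2.imwrite("pics/c6.png",cv2.convertScaleAbs(a,alpha=1.6,beta=10))
E
```

```text
time: 7.6
ee_pos: [0.5173, 0.115, 0.275]
tool_rot: [0.0, 0.519, 0.855, 0.0]
ft_force: [1.0, 0.1, -4.9]
width: 0.0162
grip_force: 59.5
time: 8.48
ee_pos: [0.5124, -0.0119, 0.275]
tool_rot: [0.0, 0.519, 0.855, 0.0]
ft_force: [-0.7, 0.6, -5.0]
width: 0.0163
grip_force: 59.5
time: 9.35
ee_pos: [0.5075, -0.139, 0.2749]
tool_rot: [-0.0, 0.519, 0.855, 0.0]
ft_force: [-0.3, 0.5, -4.9]
width: 0.016
grip_force: 59.5
time: 10.98
ee_pos: [0.5027, -0.2636, 0.2748]
tool_rot: [-0.0, 0.791, 0.612, -0.0]
ft_force: [0.6, -0.0, -5.1]
width: 0.0161
grip_force: 59.5
t 10.97 pos [ 0.5027 -0.2636  0.2748] yaw 75.46 F [ 0.6 -0.  -5.1] M [-0.    0.01  0.08] w 0.0161 g 59.5
travel [ 0.002 -0.002  0.007] rot [-0.  0. -0.]
```

View pics/c6.png

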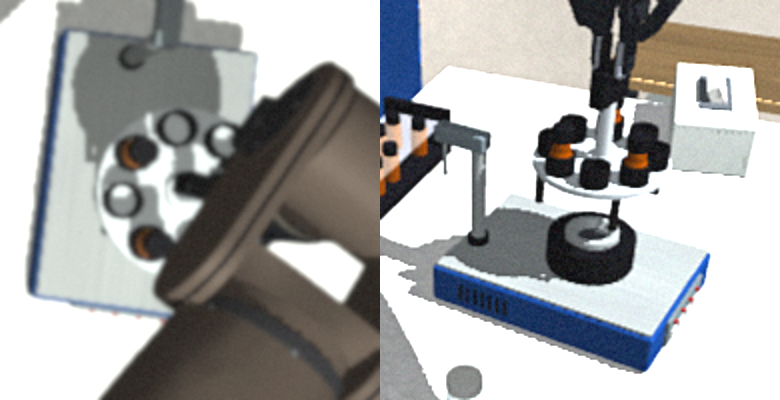

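```bash
python3 -m jog '{"travel":[[0.002,-0.002,0.08],[0.002,-0.002,0.18],[0.002,-0.002,0.28],[0.002,-0.002,0.36],[0.002,-0.002,0.42],[0.002,-0.002,0.44],[0.002,-0.002,0.45],[0.002,-0.002,0.46]],"delta_rot":[[0,0,0],[0,0,0],[0,0,0],[0,0,0],[0,0,0],[0,0,0],[0,0,0],[0,0,0]],"jaw":[1,1,1,1,1,1,1,1]}'
python3 -m jog '{"travel":[[0,0,0.01],[0,0,0.02],[0,0,0.03],[0,0,0.03]],"delta_rot":[[0,0,0],[0,0,0],[0,0,0],[0,0,0]],"jaw":[1,1,1,1]}'
python3 -c "
from h import *
need([.5025,-.2633,.191],75.5)"
```

```text
time: 12.08
ee_pos: [0.5029, -0.2631, 0.2202]
tool_rot: [0.0, 0.791, 0.612, 0.0]
ft_force: [-0.0, 0.1, -4.6]
width: 0.0163
grip_force: 59.5
time: 12.58
ee_pos: [0.5028, -0.263, 0.2162]
tool_rot: [0.0, 0.791, 0.612, 0.0]
ft_force: [0.9, 0.2, -4.2]
width: 0.0163
grip_force: 59.5
t 12.57 pos [ 0.5028 -0.263   0.2162] yaw 75.47 F [ 0.9  0.2 -4.2] M [-0.09 -0.12 -0.02] w 0.0163 g 59.5
travel [-0.003 -0.002  0.21 ] rot [ 0.  0. -0.]
```

Free so far, with the tip about at the socket's mouth. Continuing gently.

```bash
python3 -m jog '{"travel":[[0,0,0.01],[0,0,0.02],[0,0,0.03],[0,0,0.03]],"delta_rot":[[0,0,0],[0,0,0],[0,0,0],[0,0,0]],"jaw":[1,1,1,1]}'
python3 -c "
from h import *
need([.5025,-.2633,.191],75.5)"
```

```text
time: 13.08
ee_pos: [0.5027, -0.263, 0.2124]
tool_rot: [0.0, 0.791, 0.612, 0.0]
ft_force: [1.5, -0.9, -5.0]
width: 0.0163
grip_force: 59.5
t 13.07 pos [ 0.5027 -0.263   0.2124] yaw 75.46 F [ 1.5 -0.9 -5. ] M [-0.11 -0.42 -0.02] w 0.0163 g 59.5
travel [-0.003 -0.001  0.178] rot [ 0. -0. -0.]
```

Already 14.6 mm down without load, past the 9–12 mm stop, so the square has found its socket. The side load is light.

```bash
python3 -m jog '{"travel":[[0,0,0.01],[0,0,0.02],[0,0,0.03],[0,0,0.04],[0,0,0.04]],"delta_rot":[[0,0,0],[0,0,0],[0,0,0],[0,0,0],[0,0,0]],"jaw":[1,1,1,1,1]}'
python3 -c "
from h import *
need([.5025,-.2633,.191],75.5)"
```

```text
time: 13.7
ee_pos: [0.5026, -0.2629, 0.2075]
tool_rot: [0.0, 0.791, 0.612, 0.0]
ft_force: [1.4, 0.2, -4.8]
width: 0.0164
grip_force: 59.5
t 13.7 pos [ 0.5026 -0.2629  0.2075] yaw 75.46 F [ 1.4  0.2 -4.8] M [-0.18 -0.43  0.03] w 0.0164 g 59.5
travel [-0.003 -0.     0.138] rot [ 0. -0. -0.]
```

```bash
python3 -m jog '{"travel":[[0,0.004,0],[0,0.004,0.01],[0,0.004,0.02],[0,0.004,0.03],[0,0.004,0.04],[0,0.004,0.05],[0,0.004,0.05]],"delta_rot":[[0,0,0],[0,0,0],[0,0,0],[0,0,0],[0,0,0],[0,0,0],[0,0,0]],"jaw":[1,1,1,1,1,1,1]}'
python3 -c "
from h import *
need([.5025,-.2633,.191],75.5)"
```

```text
time: 14.58
ee_pos: [0.503, -0.263, 0.2015]
tool_rot: [-0.0, 0.791, 0.612, -0.0]
ft_force: [1.4, -0.4, -5.8]
width: 0.016
grip_force: 59.5
t 14.57 pos [ 0.503  -0.263   0.2015] yaw 75.46 F [ 1.4 -0.4 -5.8] M [-0.1  -0.36 -0.01] w 0.016 g 59.5
travel [-0.003 -0.003  0.087] rot [-0. -0. -0.]
```

Light and steady: 10 mm to go, another 0.5 mm sideways.

```bash
python3 -m jog '{"travel":[[0,0.004,0],[0,0.004,0.01],[0,0.004,0.02],[0,0.004,0.03],[0,0.004,0.04],[0,0.004,0.05],[0,0.004,0.06],[0,0.004,0.06]],"delta_rot":[[0,0,0],[0,0,0],[0,0,0],[0,0,0],[0,0,0],[0,0,0],[0,0,0],[0,0,0]],"jaw":[1,1,1,1,1,1,1,1]}'
python3 -c "
from h import *
need([.5025,-.2633,.191],75.5)"
```

```text
time: 15.58
ee_pos: [0.5035, -0.2631, 0.1943]
tool_rot: [-0.0, 0.791, 0.612, -0.0]
ft_force: [0.4, -0.5, -4.8]
width: 0.0162
grip_force: 59.5
t 15.57 pos [ 0.5035 -0.2631  0.1943] yaw 75.46 F [ 0.4 -0.5 -4.8] M [-0.09 -0.17 -0.01] w 0.0162 g 59.5
travel [-0.003 -0.007  0.027] rot [-0. -0. -0.]
```

```bash
python3 -m jog '{"travel":[[0,0.001,0.005],[0,0.001,0.01],[0,0.001,0.015],[0,0.001,0.02],[0,0.001,0.02]],"delta_rot":[[0,0,0],[0,0,0],[0,0,0],[0,0,0],[0,0,0]],"jaw":[1,1,1,1,1]}'
python3 -m jog '{"travel":[[0,0,0.004],[0,0,0.008],[0,0,0.008]],"delta_rot":[[0,0,0],[0,0,0],[0,0,0]],"jaw":[1,1,1]}'
python3 -c "
from h import *
need([.5025,-.2633,.191],75.5)"
```

```text
time: 16.2
ee_pos: [0.5036, -0.2632, 0.192]
tool_rot: [-0.0, 0.791, 0.612, -0.0]
ft_force: [1.4, -0.3, -5.1]
width: 0.0162
grip_force: 59.5
time: 16.58
ee_pos: [0.5037, -0.2633, 0.1913]
tool_rot: [0.0, 0.791, 0.612, 0.0]
ft_force: [0.3, 0.3, -4.1]
width: 0.0162
grip_force: 59.6
t 16.57 pos [ 0.5037 -0.2633  0.1913] yaw 75.47 F [ 0.3  0.3 -4.1] M [-0.02 -0.01 -0.04] w 0.0162 g 59.6
travel [-0.003 -0.01   0.003] rot [ 0.  0. -0.]
```

Contact is beginning. A few tenths more until the weight is carried.

```bash
python3 -m jog '{"travel":[[0,0,0.004],[0,0,0.004]],"delta_rot":[[0,0,0],[0,0,0]],"jaw":[1,1]}'
python3 -m jog '{"travel":[[0,0,0.004],[0,0,0.004]],"delta_rot":[[0,0,0],[0,0,0]],"jaw":[1,1]}'
python3 -m jog '{"travel":[[0,0,0.004],[0,0,0.004]],"delta_rot":[[0,0,0],[0,0,0]],"jaw":[1,1]}'
python3 -c "
from h import *
need([.5025,-.2633,.191],75.5)"
```

```text
time: 16.82
ee_pos: [0.5039, -0.2634, 0.1913]
tool_rot: [0.0, 0.791, 0.612, 0.0]
ft_force: [-0.7, 0.3, -1.9]
width: 0.0163
grip_force: 59.9
time: 17.08
ee_pos: [0.504, -0.2634, 0.1912]
tool_rot: [0.001, 0.791, 0.612, 0.0]
ft_force: [-0.5, 1.0, 1.6]
width: 0.0161
grip_force: 60.3
time: 17.32
ee_pos: [0.5041, -0.2635, 0.1912]
tool_rot: [0.001, 0.791, 0.612, 0.0]
ft_force: [-1.0, 1.2, 5.2]
width: 0.0163
grip_force: 60.8
t 17.32 pos [ 0.5041 -0.2635  0.1912] yaw 75.47 F [-1.   1.2  5.2] M [ 0.29  0.35 -0.02] w 0.0163 g 60.8
travel [-0.002 -0.013  0.001] rot [ 0.001  0.    -0.   ]
```

Seated at z 0.1912, against 0.191 predicted. Now unload, open and rise.

```bash
python3 -m jog '{"travel":[[0,0,-0.006],[0,0,-0.006],[0,0,-0.006],[0,0,-0.006],[0,0,-0.006],[0,0,-0.006],[0,0,-0.006],[0,0,-0.006],[0,0,-0.006],[0,0,-0.006]],"delta_rot":[[0,0,0],[0,0,0],[0,0,0],[0,0,0],[0,0,0],[0,0,0],[0,0,0],[0,0,0],[0,0,0],[0,0,0]],"jaw":[1,0.6,0.3,0,-0.3,-0.6,-1,-1,-1,-1]}' 20
python3 -m jog '{"travel":[[0,0,-0.03],[0,0,-0.1],[0,0,-0.2],[0,0,-0.35],[0,0,-0.5],[0,0,-0.7],[0,0,-0.85],[0,0,-0.95],[0,0,-0.95]],"delta_rot":[[0,0,0],[0,0,0],[0,0,0],[0,0,0],[0,0,0],[0,0,0],[0,0,0],[0,0,0],[0,0,0]],"jaw":[-1,-1,-1,-1,-1,-1,-1,-1,-1]}'
python3 - <<'E'
from h import *
need([.5025,-.2633,.3],75.5)
t=eyes.grab_frame("top");s=eyes.grab_frame("side")
cv2.imwrite("pics/t7.png",t);cv2.imwrite("pics/s7.png",s)
a=np.hstack([cv2.resize(t[130:330,390:580],(380,400)),cv2.resize(s[50:210,290:450],(400,400))])
cv2.imwrite("pics/c7.png",cv2.convertScaleAbs(a,alpha=1.4,beta=10))
E
```

```text
time: 18.58
ee_pos: [0.5036, -0.2632, 0.1905]
tool_rot: [0.0, 0.791, 0.612, -0.0]
ft_force: [-0.2, 0.4, 0.3]
width: 0.0857
grip_force: 0.0
time: 19.7
ee_pos: [0.504, -0.2635, 0.3057]
tool_rot: [0.001, 0.791, 0.612, 0.0]
ft_force: [-0.5, 0.9, 0.1]
width: 0.0857
grip_force: 0.0
t 19.7 pos [ 0.504  -0.2635  0.3057] yaw 75.47 F [-0.5  0.9  0.1] M [ 0.   -0.02  0.02] w 0.0857 g 0.0
travel [-0.002 -0.012  0.047] rot [ 0.001  0.001 -0.   ]
```

View pics/c7.png

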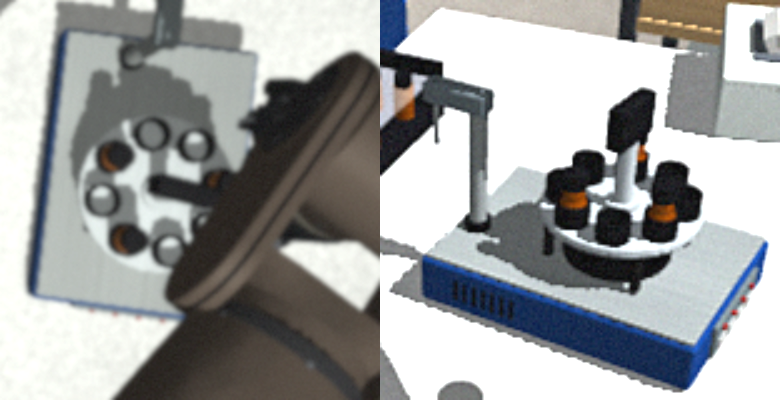

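The side view shows the carousel level on the hub with its handle upright at about (632,120) in the crop. All three vials stand in their pockets and the feet hang clear of the deck. The gripper is clear.

```bash
python3 -c "
from plant import order
print(order.sign_off())"
```

```text
the job is handed in; nothing more can be done
None
```

The carousel is home on the changer hub, level by eye in the side view and let go, with all three vials standing; the square went straight in at the socket angle measured from the camera (no searching turn needed), and I handed it in at about 20 s.

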